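# Shut the tea caddy and slide the pull-out tray home

### The arm

A 6-joint arm with a two-finger parallel gripper is mounted at the origin on the work surface. World frame = base frame: x ahead of the robot, y to its left, z up, the work surface at z = 0. Lengths are in m, angles in rad, forces in N, time in s.
With the tool pointing down it reaches from about 0.3 to 0.95 m from the base axis. Payload 3.1 kg.
Tool frame: the origin (TCP) lies at the very end of the fingers, on their centre line; the grasp point (between the pads) lies 19 mm behind it; z points along the fingers, y is the direction in which the jaws open and shut (so a half turn about z gives the same grasp; the last joint's range is limited). The gripper opens to 85 mm and grips with 20 to 120 N. Pads are 22 mm wide; open, the fingers measure 114 mm over their backs; the gripper's body (76 mm by 85 mm) begins 54 mm behind the grasp point. The pads swing forward as they close: fully open they stand 13 mm farther back than shut.
Start: joints at [1.036, 0.308, 1.634, -0, 1.2, -0.07], TCP at [0.28, 0.559, 0.231] pointing down, gripper open.
Joint ranges: [-3.06, 3.06], [-0.79, 1.96], [0.05, 2.63], [-1.19, 4.34], [0.05, 2.64], [-2.94, 2.94]. Speed limits (rad/s): [2.79, 2.79, 3.14, 3.14, 3.14, 3.14].

### API

Orientations are given as a rotation vector (axis times angle).
In Python, from cell import state, camera, camera_info, finish_job gives the robot as it stands.
- The arm moves only by the tool servo_tool, never from a script. Its argument "rows" is text: rows parted by semicolons, each of 7 numbers parted by spaces: the turn, a rotation vector about the tool's x, y, z in degrees, then the shift along the tool's x, y, z in units of 25 mm (1.0 is 25 mm), then the opening in per cent of the stroke, from 0 (shut) to 100 (fully open). A call has 1 to 20 rows; each row is the pose to reach, as a shift and turn from the pose commanded when the call began, along the tool's axes at that moment; what a row does not reach only later rows make up. A row lasts 1/8 s, in which the tool goes at most 62.5 mm and 10.7 degrees, less where a joint would pass 70% of its speed; a pose out of reach is approached as far as the arm can. A call with a gripper value outside its range is refused whole. The fingers move at their own pace and stop on an object; "grip_force" is the grip in N (left out, the last holds). Time passes only in rows, so rows that repeat a pose let the fingers close. It gives the time, the measured TCP pose, the force and the opening at its end, in the units of the state.
- state(): the state, without advancing time (a new reading comes with each control period).
- camera(name): name is "side" or "top"; returns (picture, depth): 400x640x3 uint8, red, green, blue; 400x640 float32, m along the optical axis (not along the pixel's ray), 0 where there is no reading.
- camera_info(name): a dict with "fx", "fy", "cx", "cy" (pixels), "R" (3x3) and "t" (3): a world point X has camera coordinates R X + t. Camera axes: x right, y down, z forward; pixel columns grow to the right and rows downward; lengths in m; the calibration is good to about 2 mm. A picture is of the moment at which its call begins. camera_info takes no time and is no camera call.
- finish_job(): hands the job in, once; it reports no verdict.
The state is a dict: "time_s": time; "q": joint angles; "joint_vel": joint speeds; "joint_efforts": joint torques, N m; "eef_pos": TCP position; "eef_rot": TCP orientation; "force": force on the tool from outside, world axes, zero at the start; "torque": the same for the moment, N m; "opening": opening from 0.0 (shut) to 1.0 (fully open).
Only numpy, scipy, OpenCV 4.12 (cv2) and the standard library are available. Lean on these libraries where they do the work, as an engineer would, in place of code of your own. Each camera call takes 0.05 s, during which the arm holds its last target.

### The job

Put the tea away without picking anything up: with your fingertips, push the open lid of the white plastic tea caddy on the pull-out tray down until it is fully shut, and only then push the pull-out tray home by its front, flush under the beech countertop. The glass cup beside the caddy rides in with the tray and must stay standing on its saucer; leave the things on the countertop where they are, and finish clear of everything.

Things in the scene. Friction and masses are not known exactly. Their poses are not given: they have to be found in the camera images.
- pullout (a joint): how far the pull-out tray stands out from under the countertop, m: 0 = home, its front flush with the countertop's edge and the fixed fronts beside it (rigid stop); at the start about 0.165 to 0.19 (most 0.21). It slides straight along the counter's depth with about 2 N of friction, stays where it is left, and moves only along this line.
- pullout_front (a point): middle of the top edge of the tray's upright beech front, on its outer face (the face towards the robot). The front is 396 mm wide, 76 mm high (its top edge 86 mm above the robot's table) and 16 mm thick, with one dark finger bore (flat, nothing sticks out). Axes: x points into the counter (the way the tray goes home), y to the left along the front, z up. The tray behind it is 372 mm wide and 264 mm deep with 30 mm side walls; its floor lies 66 mm below this point.
- pullout_floor (a point): point on the tray's floor (upper face), 80 mm behind the outer face of the front, half-way across; same axes as pullout_front.
- counter: the fixed narrow beech counter, 1.34 m long, 325 mm deep; origin on its front face in the middle of the pull-out's bay, at the height of the robot's table; x points to its back, y to the left along its front edge, z up. The countertop's upper face is 116 mm above the origin, its lower face 98 mm; its front edge lies at x = 0 of this frame. Nothing stands on it within 70 mm of that edge.
- caddy_lid (a joint): angle of the caddy's lid, rad: 0 = shut (flat on the caddy, rigid stop), grows as it opens upward; at the start about 1.0 to 1.75 (1.57 = upright). The hinge is stiff enough (about 0.05 N m) that the lid stays where it is left.
- caddy_hinge (a point): middle of the lid's hinge line, on the caddy's top rim at its back (the side away from the robot, towards the counter), 58 mm above the tray floor. Axes are the caddy's: x points from the caddy's front to its back, y along the hinge, z up. The shut lid runs from here 98 mm towards -x, is 134 mm wide and 6 mm thick, its upper face 6 mm above this point.
- lid_edge (a point): middle of the lid's free front edge, on its outer face (the upper face when shut), above the small clip tongue; 98 mm from the hinge. Axes turn with the lid: x along the lid from free edge to hinge, z out of its outer face. With the lid standing open this face looks away from the robot, towards the counter.
- caddy_center (a point): centre of the white plastic tea caddy (95 mm deep x 130 mm wide x 58 mm high, 64 mm with the lid shut, about 0.4 kg), 30 mm above its underside; axes as caddy_hinge. It stands loose on the left or right half of the tray, turned up to about 0.18 rad.
- saucer_a: white saucer, 112 mm across, 12 mm high, loose on the other half of the tray; origin at the centre of its underside.
- cup_a_center (a point): centre (half-way up) of the clear glass cup, 68 mm across the rim, 55 mm high, 0.13 kg, standing loose on saucer_a; its rim is 83 mm above the robot's table.
- serving_tray_edge (a point): middle of the near (robot-side) rim of the rectangular silver-toned serving tray, 150 mm deep x 300 mm wide, rim 15 mm high, standing on the countertop behind the right part of the bay, laid with two more glass cups on saucers that reach 67 mm above the countertop. x points across the tray away from the robot, y along its rim. Not part of the job.
- spoon_holder: stainless steel teaspoon holder, 70 mm across, 95 mm high, with three spoons reaching 150 mm, on the countertop, behind the left part of the bay; origin at the centre of its underside. Not part of the job.
There are look-alikes about, which are no part of the job. Several things have the shape of the saucer_a; the one meant has the colours described above.

How it is judged:
By the outcome, as a careful person would: the job done as asked, in the order asked, and still so for the second after the job is handed in, with the robot touching nothing.
It also fails if it takes over 51 s, if anything falls off the work surface, if the arm or the gripper's body presses on something with over 40 N, if the wrist force passes 120 N, or if a joint passes its speed limit or range.

## Working session

There is one attempt and no reset: what is moved stays moved. The work goes in short steps, Python scripts to look and compute and a tool call to move; the robot and the scene stay as the last step left them, time stands still between calls to the robot, and variables do not carry over. Pictures are saved under pics/ and viewed, and the job is handed in when it is done.

Besides the shell and the picture viewer there is one more tool, called after "Request:" in YAML: its name, and indented under it one key for each argument. servo_tool: Moves the arm, as the interface text tells. Its arguments: {"type":"object","properties":{"rows":{"type":"string"},"grip_force":{"type":"number"}},"required":["rows"]}

```bash
ls; mkdir -p pics
cat > h.py <<'E'
from cell import state,camera,camera_info,finish_job
import numpy as np,cv2
def shot(n,f):
    im,d=camera(n); cv2.imwrite(f'pics/{f}.png',im[:,:,::-1]); np.savez(f'pics/{f}.npz',im=im,d=d); return im,d
def world(n,d):
    c=camera_info(n); v,u=np.mgrid[0:400,0:640]
    P=np.stack([(u-c['cx'])/c['fx']*d,(v-c['cy'])/c['fy']*d,d],-1)
    return (P-np.array(c['t']))@np.array(c['R'])
E
python3 - <<'E'
from h import *
print(state())
for n in('side','top'):
    shot(n,n+'0'); print(camera_info(n))
E
```

```text
pics
{'time_s': 0.0, 'q': array([ 1.03626469e+00,  3.08970379e-01,  1.63519988e+00,  2.96475115e-05,
        1.19968750e+00, -6.96773155e-02]), 'joint_vel': array([-0.00114514,  0.00158284, -0.00017417, -0.00035388, -0.00030478,
       -0.00198135]), 'joint_efforts': array([-3.85352705e-04, -4.15247154e+01, -2.76666695e+01, -8.96819370e-05,
        1.00585746e-02,  5.95517768e-07]), 'eef_pos': array([0.27976762, 0.55796941, 0.23006228]), 'eef_rot': array([-0.7234895 , -3.05642868,  0.00338321]), 'force': array([-0.14405089, -0.45664404,  0.2545639 ]), 'torque': array([-0.01223351, -0.00271519,  0.01990517]), 'opening': 1.0008509285175438}
{'fx': 513.732856516311, 'fy': 513.732856516311, 'cx': 323.7506620736547, 'cy': 188.53321381621987, 'R': array([[ 0.83847214, -0.54494162, -0.00176225],
       [-0.36476386, -0.558834  , -0.74474955],
       [ 0.40486022,  0.62509455, -0.66734175]]), 't': array([-0.40541277,  0.30718211,  1.2810361 ])}
{'fx': 426.48293330245514, 'fy': 426.48293330245514, 'cx': 316.31478256763927, 'cy': 192.81547464683254, 'R': array([[-0.03302315, -0.9994527 ,  0.00194448],
       [-0.97277272,  0.03169495, -0.22958368],
       [ 0.2293964 , -0.00947311, -0.97328698]]), 't': array([0.06207836, 0.53983724, 1.18372066])}
```

View pics/side0.png

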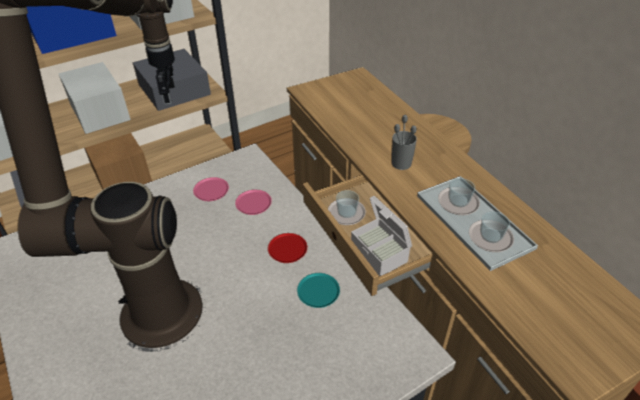

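View pics/top0.png

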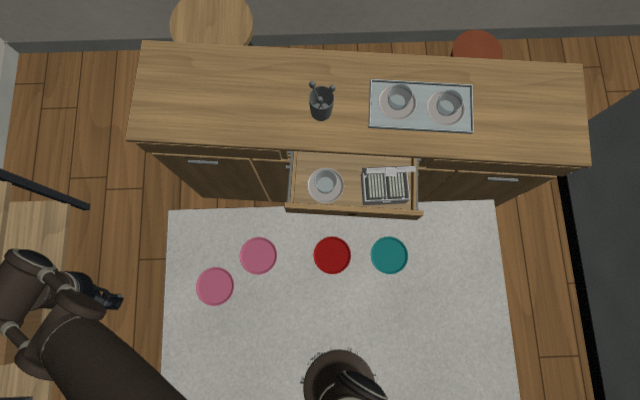

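Side view: the tray is out with the cup at (347,205), and the caddy at (385,245) has its lid open near (395,220). In the top view the caddy is at (386,185), the right half of the tray. Next I measure.

Run:
```python
from h import *
a=np.load('pics/top0.npz');W=world('top',a['d'])
s=np.load('pics/side0.npz');S=world('side',s['d'])
np.set_printoptions(precision=3,suppress=True)
for u in (300,340,350,400,415):
  print('col',u)
  for v in range(150,220,3): print((u,v),W[v,u],end=' ')
  print()
cv2.imwrite('pics/c1.png',cv2.resize(a['im'][140:225,280:430,::-1],None,fx=5,fy=5,interpolation=cv2.INTER_CUBIC))
cv2.imwrite('pics/c2.png',cv2.resize(s['im'][170:295,295:440,::-1],None,fx=4.5,fy=4.5,interpolation=cv2.INTER_CUBIC))
```

```text
col 300
(300, 150) [0.659 0.088 0.109] (300, 153) [0.681 0.09  0.018] (300, 156) [0.668 0.09  0.027] (300, 159) [0.661 0.091 0.018] (300, 162) [0.65  0.091 0.022] (300, 165) [0.64  0.091 0.022] (300, 168) [0.631 0.091 0.023] (300, 171) [0.621 0.092 0.022] (300, 174) [0.614 0.092 0.015] (300, 177) [0.602 0.092 0.022] (300, 180) [0.594 0.092 0.019] (300, 183) [0.584 0.093 0.019] (300, 186) [0.575 0.093 0.018] (300, 189) [0.565 0.093 0.02 ] (300, 192) [0.556 0.093 0.018] (300, 195) [0.547 0.093 0.019] (300, 198) [0.537 0.094 0.021] (300, 201) [0.527 0.094 0.023] (300, 204) [0.505 0.092 0.087] (300, 207) [0.497 0.092 0.081] (300, 210) [0.494 0.094 0.052] (300, 213) [0.494 0.095 0.003] (300, 216) [0.486 0.096 0.001] (300, 219) [ 0.477  0.096 -0.001] 
col 340
(340, 150) [ 0.654 -0.027  0.113] (340, 153) [ 0.648 -0.028  0.102] (340, 156) [ 0.666 -0.033  0.019] (340, 159) [ 0.656 -0.032  0.022] (340, 162) [ 0.646 -0.032  0.021] (340, 165) [ 0.637 -0.032  0.021] (340, 168) [ 0.628 -0.031  0.019] (340, 171) [ 0.618 -0.031  0.019] (340, 174) [ 0.609 -0.03   0.019] (340, 177) [ 0.595 -0.029  0.0
[... 2254 characters left out ...]
0.64  -0.256  0.049] (415, 162) [ 0.63  -0.255  0.051] (415, 165) [ 0.621 -0.255  0.05 ] (415, 168) [ 0.577 -0.224  0.168] (415, 171) [ 0.603 -0.254  0.047] (415, 174) [ 0.593 -0.252  0.05 ] (415, 177) [ 0.583 -0.251  0.053] (415, 180) [ 0.575 -0.251  0.047] (415, 183) [ 0.564 -0.249  0.053] (415, 186) [ 0.556 -0.249  0.05 ] (415, 189) [ 0.547 -0.248  0.049] (415, 192) [ 0.537 -0.247  0.051] (415, 195) [ 0.529 -0.247  0.047] (415, 198) [ 0.519 -0.246  0.05 ] (415, 201) [ 0.511 -0.246  0.047] (415, 204) [ 0.502 -0.245  0.048] (415, 207) [ 0.492 -0.243  0.051] (415, 210) [ 0.476 -0.233  0.089] (415, 213) [ 0.468 -0.233  0.087] (415, 216) [ 0.463 -0.238  0.065] (415, 219) [ 0.463 -0.249  0.016]
```

```bash
sleep 5; ls pics
```

```text
c1.png
c2.png
side0.npz
side0.png
top0.npz
top0.png
```

View pics/c1.png

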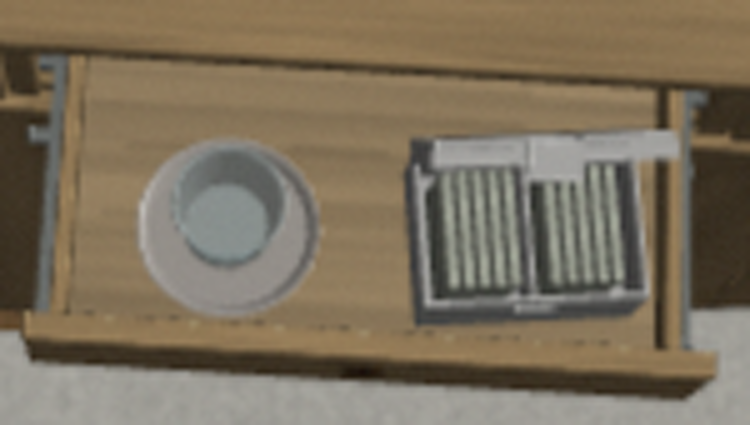

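View pics/c2.png

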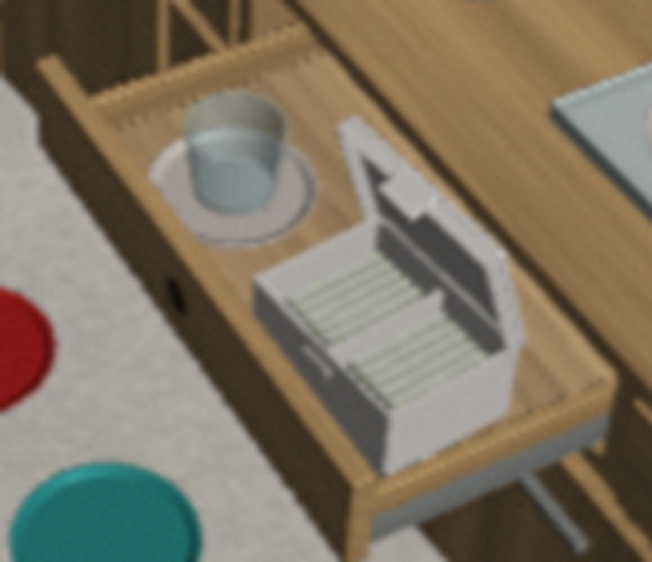

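Run:
```python
from h import *
np.set_printoptions(precision=3,suppress=True)
for n in('top','side'):
  W=world(n,np.load(f'pics/{n}0.npz')['d']).reshape(-1,3)
  x,y,z=W.T
  box=(x>.48)&(x<.66)&(y<-.05)&(y>-.25)
  lid=W[box&(z>.085)&(z<.2)&(x>.5)&(x<.625)]
  print(n,'lid',len(lid),lid.min(0),lid.max(0))
  if len(lid)>10:
    c=lid.mean(0);U,s,V=np.linalg.svd(lid-c);print(c,V,s)
    for zz in np.arange(.09,.2,.01):
      m=abs(lid[:,2]-zz)<.005
      if m.sum(): print(round(zz,3),m.sum(),lid[m].mean(0),lid[m].min(0),lid[m].max(0))
  # front top edge
  m=(abs(z-.086)<.004)&(x>.44)&(x<.515)&(abs(y+.08)<.24)
  P=W[m]; print('front',len(P),P.min(0),P.max(0),np.polyfit(P[:,1],P[:,0],1))
  m=(abs(z-.116)<.004)&(x>.6)&(x<.9); P=W[m]; 
  e=[P[abs(P[:,1]-yy)<.01][:,0].min() for yy in (-.4,-.3,-.2,-.1,0,.1,.2)]; print('counter edge',np.array(e))
  m=(z>.058)&(z<.08)&box&(x>.5);P=W[m];h=P[:,:2].astype(np.float32)
  print('caddy',cv2.minAreaRect(h))
  m=(x>.5)&(x<.64)&(y>-.04)&(y<.08)&(z>.06);P=W[m];print('cup',len(P),P.mean(0) if len(P) else 0,P.min(0),P.max(0))
  m=(x>.5)&(x<.64)&(y>-.05)&(y<.09)&(z>.028)&(z<.04);P=W[m];print('saucer',cv2.minEnclosingCircle(P[:,:2].astype(np.float32)))
```

```text
top lid 368 [ 0.558 -0.224  0.086] [ 0.61  -0.09   0.179]
[ 0.576 -0.153  0.165] [[ 0.043  0.99  -0.133]
 [ 0.418 -0.139 -0.898]
 [-0.907 -0.017 -0.42 ]] [0.746 0.348 0.107]
0.09 5 [ 0.607 -0.142  0.088] [ 0.602 -0.221  0.086] [ 0.61  -0.09   0.092]
0.1 4 [ 0.606 -0.157  0.1  ] [ 0.605 -0.222  0.098] [ 0.607 -0.092  0.103]
0.11 8 [ 0.596 -0.109  0.109] [ 0.588 -0.161  0.105] [ 0.602 -0.09   0.115]
0.12 5 [ 0.599 -0.124  0.12 ] [ 0.598 -0.165  0.116] [ 0.6   -0.093  0.124]
0.13 8 [ 0.59  -0.111  0.13 ] [ 0.582 -0.169  0.127] [ 0.596 -0.09   0.133]
0.14 4 [ 0.593 -0.138  0.14 ] [ 0.592 -0.172  0.135] [ 0.594 -0.104  0.144]
0.15 9 [ 0.585 -0.123  0.15 ] [ 0.576 -0.178  0.145] [ 0.59  -0.09   0.155]
0.16 8 [ 0.579 -0.133  0.161] [ 0.56  -0.179  0.155] [ 0.587 -0.09   0.165]
0.17 298 [ 0.573 -0.158  0.171] [ 0.558 -0.224  0.166] [ 0.584 -0.091  0.175]
0.18 19 [ 0.575 -0.149  0.177] [ 0.569 -0.184  0.175] [ 0.581 -0.101  0.179]
front 718 [ 0.462 -0.254  0.082] [0.513 0.138 0.09 ] [0.092 0.493]
counter edge [0.614 0.623 0.631 0.601 0.65  0.659 0.669]
caddy ((0.5526672005653381, -0.157978177
[... 841 characters left out ...]
8  0.145]
0.15 17 [ 0.58  -0.184  0.15 ] [ 0.573 -0.226  0.145] [ 0.59  -0.088  0.155]
0.16 16 [ 0.576 -0.191  0.16 ] [ 0.569 -0.225  0.155] [ 0.586 -0.089  0.165]
0.17 286 [ 0.572 -0.16   0.171] [ 0.556 -0.226  0.165] [ 0.585 -0.089  0.175]
0.18 10 [ 0.572 -0.164  0.176] [ 0.565 -0.223  0.175] [ 0.576 -0.1    0.178]
front 637 [ 0.46  -0.257  0.082] [0.512 0.14  0.09 ] [0.092 0.491]
counter edge [0.611 0.62  0.628 0.638 0.648 0.657 0.667]
caddy ((0.5563218593597412, -0.15621903538703918), (0.10085979104042053, 0.13601471483707428), 0.6733931303024292)
cup 310 [0.571 0.021 0.074] [ 0.501 -0.017  0.06 ] [0.61  0.078 0.089]
saucer ((0.571487307548523, 0.017800087109208107), 0.05619144067168236)
```

```bash
cat > plan.py <<'E'
from h import *
from scipy.spatial.transform import Rotation as Ro
def rel(p,yaw=None):
    s=state();R=Ro.from_rotvec(s['eef_rot']).as_matrix()
    d=R.T@(np.array(p)-s['eef_pos'])/.025
    print(p,'shift',np.round(d,2),'xt',np.round(R[:,0],3),'zt',np.round(R[:,2],3))
E
python3 - <<'E'
from plan import *
rel([.632,-.157,.26])
np.set_printoptions(precision=3,suppress=True)
W=world('top',np.load('pics/top0.npz')['d'])
for u,v in((314,88),(321,100),(321,118),(372,128),(470,132)): print(u,v,W[v,u])
E
```

```text
[0.632, -0.157, 0.26] shift [-25.41 -19.25  -1.16] xt [-0.894  0.448  0.   ] zt [-0.001 -0.002 -1.   ]
314 88 [0.786 0.043 0.238]
321 100 [0.741 0.026 0.259]
321 118 [0.742 0.024 0.14 ]
372 128 [ 0.715 -0.122  0.119]
470 132 [ 0.692 -0.402  0.124]
```

Request:
servo_tool:
  rows: "0 0 -1 -1.2 -0.9 -0.1 0; 0 0 -2 -2.6 -2 -0.2 0; 0 0 -4 -4.1 -3.1 -0.4 0; 0 0 -6 -5.6 -4.2 -0.6 0; 0 0 -8 -7.1 -5.4 -0.8 0; 0 0 -10 -8.6 -6.5 -1 0; 0 0 -12 -10.1 -7.7 -1.2 0; 0 0 -14 -11.6 -8.8 -1.2 0; 0 0 -16 -13.1 -9.9 -1.2 0; 0 0 -18 -14.6 -11 -1.2 0; 0 0 -20 -16.1 -12.2 -1.2 0; 0 0 -21.6 -17.6 -13.3 -1.2 0; 0 0 -21.6 -19.1 -14.5 -1.2 0; 0 0 -21.6 -20.6 -15.6 -1.2 0; 0 0 -21.6 -22.1 -16.7 -1.2 0; 0 0 -21.6 -23.4 -17.7 -1.2 0; 0 0 -21.6 -24.4 -18.5 -1.2 0; 0 0 -21.6 -25.1 -19 -1.2 0; 0 0 -21.6 -25.4 -19.25 -1.2 0; 0 0 -21.6 -25.4 -19.25 -1.2 0"
  grip_force: 20

```text
time_s: 2.6
eef_pos: [0.6319, -0.1559, 0.261]
eef_rot: [-0.138, -3.138, -0.001]
force: [-1.0, 0.0, -0.1]
opening: -0.001
```

Request:
servo_tool:
  rows: "0 0 0 0 0 0.5 0; 0 0 0 0 0 1.3 0; 0 0 0 0 0 2.2 0; 0 0 0 0 0 3.1 0; 0 0 0 0 0 3.8 0; 0 0 0 0 0 4.2 0; 0 0 0 0 0 4.2 0"

```text
time_s: 3.48
eef_pos: [0.6314, -0.1558, 0.1551]
eef_rot: [-0.138, -3.137, -0.001]
force: [-0.5, -0.8, 0.5]
opening: -0.003
```

Run:
```python
from plan import *
im,d=shot('side','s1')
a,_=shot('top','t1')
o=np.hstack([cv2.resize(im[120:295,295:470],(400,400)),cv2.resize(a[110:225,315:430],(400,400))])
cv2.imwrite('pics/c3.png',o[:,:,::-1])
th=np.array([1.21,1.1,1,.9,.8,.7,.6,.5,.4,.3,.2,.1,0])
r=.072
print('corner'); 
s=state();p=s['eef_pos'];print(p,s['force'])
for t in th:
    cx=.607-r*np.cos(t)+.006*np.sin(t)+.011; cz=.078+r*np.sin(t)+.006*np.cos(t)
    print(t,round(cx,3),round(cz,3),'units -x(tool +x)',round((p[0]-cx)/.025,2),'z',round((p[2]-cz)/.025,2))
```

```text
corner
[ 0.63266968 -0.15626754  0.15694215] [ 0.4241244  -0.13266326  0.89089998]
1.21 0.598 0.147 units -x(tool +x) 1.38 z 0.38
1.1 0.591 0.145 units -x(tool +x) 1.68 z 0.48
1.0 0.584 0.142 units -x(tool +x) 1.94 z 0.6
0.9 0.578 0.138 units -x(tool +x) 2.19 z 0.75
0.8 0.572 0.134 units -x(tool +x) 2.42 z 0.92
0.7 0.567 0.129 units -x(tool +x) 2.63 z 1.12
0.6 0.562 0.124 units -x(tool +x) 2.83 z 1.33
0.5 0.558 0.118 units -x(tool +x) 3.0 z 1.57
0.4 0.554 0.112 units -x(tool +x) 3.15 z 1.82
0.3 0.551 0.105 units -x(tool +x) 3.27 z 2.08
0.2 0.549 0.098 units -x(tool +x) 3.36 z 2.35
0.1 0.547 0.091 units -x(tool +x) 3.43 z 2.63
0.0 0.546 0.084 units -x(tool +x) 3.47 z 2.92
```

View pics/c3.png

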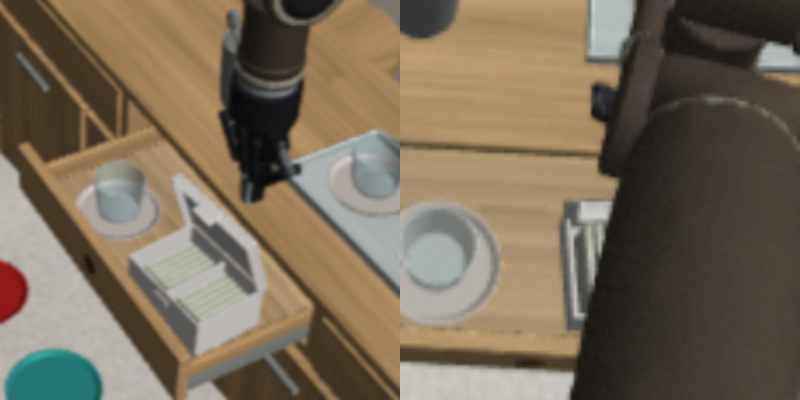

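The closed fingers at (255,190) in the left half are behind the lid and clear of it. I sweep the lid along its arc now.

Request:
servo_tool:
  rows: "0 0 0 0.4 0 0.1 0; 0 0 0 0.8 0 0.2 0; 0 0 0 1.1 0 0.3 0; 0 0 0 1.4 0 0.4 0; 0 0 0 1.55 0 0.43 0; 0 0 0 1.7 0 0.5 0; 0 0 0 1.85 0 0.55 0; 0 0 0 1.95 0 0.6 0; 0 0 0 2.1 0 0.7 0; 0 0 0 2.2 0 0.77 0; 0 0 0 2.32 0 0.85 0; 0 0 0 2.45 0 0.95 0; 0 0 0 2.55 0 1.04 0; 0 0 0 2.65 0 1.15 0; 0 0 0 2.75 0 1.24 0; 0 0 0 2.85 0 1.36 0; 0 0 0 2.95 0 1.5 0; 0 0 0 3.03 0 1.62 0; 0 0 0 3.1 0 1.75 0; 0 0 0 3.15 0 1.85 0"

```text
time_s: 6.08
eef_pos: [0.5534, -0.1492, 0.1097]
eef_rot: [-0.138, -3.138, -0.0]
force: [-0.8, -0.2, 1.5]
opening: 0.003
```

Run:
```python
from plan import *
im,d=shot('side','s2')
cv2.imwrite('pics/c4.png',cv2.resize(im[140:295,295:450,::-1],(600,600)))
```

```text
(no output)
```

View pics/c4.png

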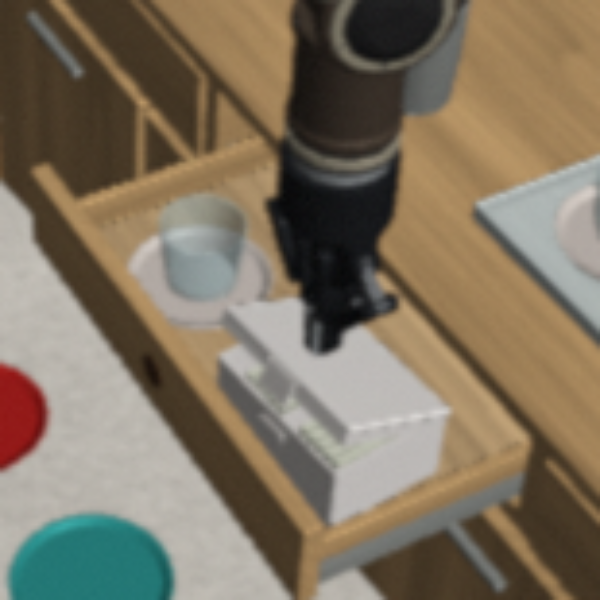

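The lid at (340,370) is following, about 0.4 rad open, with the caddy still in place. I finish the press.

Request:
servo_tool:
  rows: "0 0 0 0.08 0 0.2 0; 0 0 0 0.14 0 0.35 0; 0 0 0 0.19 0 0.5 0; 0 0 0 0.24 0 0.65 0; 0 0 0 0.28 0 0.8 0; 0 0 0 0.3 0 0.9 0; 0 0 0 0.32 0 1 0; 0 0 0 0.32 0 1.06 0; 0 0 0 0.32 0 1.06 0"

```text
time_s: 7.25
eef_pos: [0.5457, -0.1485, 0.084]
eef_rot: [-0.138, -3.138, -0.0]
force: [-2.2, 1.2, 4.7]
opening: 0.001
```

Request:
servo_tool:
  rows: "0 0 0 0 0 0.04 0; 0 0 0 0 0 0.08 0; 0 0 0 0 0 0.1 0; 0 0 0 0 0 0.1 0"

```text
time_s: 7.75
eef_pos: [0.5478, -0.1487, 0.0838]
eef_rot: [0.138, 3.134, -0.001]
force: [-1.0, 2.7, 12.6]
opening: 0.005
```

Force rose to 12.6 N with no more travel, at z = 0.084, which is the expected shut height. I lift off and check.

Request:
servo_tool:
  rows: "0 0 0 0 0 -0.2 0; 0 0 0 0 0 -0.8 0; 0 0 0 0 0 -1.6 0; 0 0 0 -0.5 0 -2.6 0; 0 0 0 0.5 1 -3.6 0; 0 0 0 2 2 -4.4 0; 0 0 0 3.5 3 -5 0; 0 0 0 4.5 3.5 -5 0; 0 0 0 5.5 4 -5 0; 0 0 0 6.2 4.2 -5 0; 0 0 0 6.2 4.2 -5 0"

```text
time_s: 9.12
eef_pos: [0.3995, -0.03, 0.2061]
eef_rot: [-0.137, -3.139, 0.0]
force: [-0.2, -0.0, -0.2]
opening: -0.004
```

Run:
```python
from plan import *
np.set_printoptions(precision=3,suppress=True)
im,d=shot('side','s3')
cv2.imwrite('pics/c5.png',cv2.resize(im[140:295,295:450,::-1],(600,600)))
W=world('side',d).reshape(-1,3);x,y,z=W.T
m=(x>.5)&(x<.63)&(y<-.07)&(y>-.24)&(z>.07)&(z<.11);P=W[m]
A=np.c_[P[:,:2]-[.555,-.157],np.ones(len(P))];print(np.linalg.lstsq(A,P[:,2],rcond=None)[0],cv2.minAreaRect(P[:,:2].astype(np.float32)))
m=(abs(z-.086)<.004)&(x>.44)&(x<.515)&(abs(y+.08)<.24);P=W[m]
print('front',P.min(0),P.max(0),np.polyfit(P[:,1],P[:,0],1))
m=(x>.5)&(x<.64)&(y>-.05)&(y<.09)&(z>.028)&(z<.04);P=W[m];print('saucer',cv2.minEnclosingCircle(P[:,:2].astype(np.float32)))
print(state()['eef_pos'])
rel([.44,-.03,.2]);rel([.44,-.03,.062])
```

```text
[0.035 0.008 0.083] ((0.5677536725997925, -0.16221028566360474), (0.14640963077545166, 0.12782950699329376), 88.38935852050781)
front [ 0.463 -0.258  0.082] [0.515 0.102 0.09 ] [0.064 0.495]
saucer ((0.5742778778076172, 0.018208570778369904), 0.05658536031842232)
[ 0.401 -0.03   0.206]
[0.44, -0.03, 0.2] shift [-1.57  0.15  0.26] xt [-0.996  0.087 -0.001] zt [ 0.001 -0.    -1.   ]
[0.44, -0.03, 0.062] shift [-1.56  0.15  5.78] xt [-0.996  0.087 -0.001] zt [ 0.001 -0.    -1.   ]
```

View pics/c5.png

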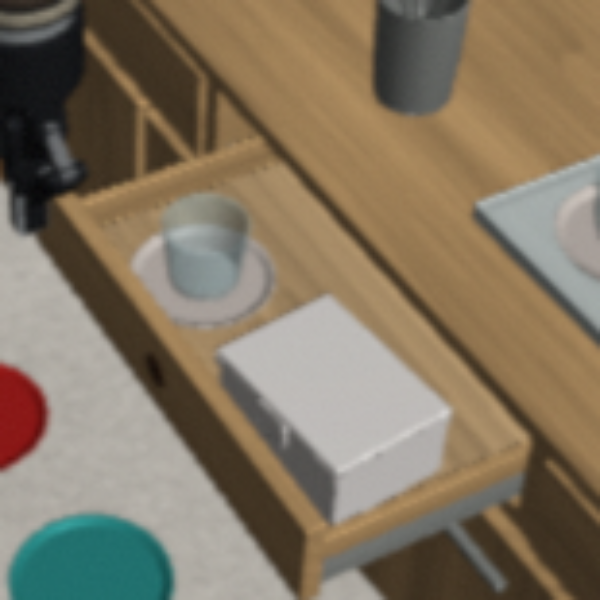

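The lid looks shut at (335,385), and the cup is upright at (205,250). I check the lid slope more carefully, without edge pixels.

Run:
```python
from plan import *
np.set_printoptions(precision=4,suppress=True)
for n,f in (('side','s3'),):
  W=world(n,np.load(f'pics/{f}.npz')['d']).reshape(-1,3);x,y,z=W.T
  m=(x>.515)&(x<.6)&(y<-.1)&(y>-.215)&(z>.07)&(z<.11);P=W[m]
  A=np.c_[P[:,:2]-[.555,-.157],np.ones(len(P))];c,res,*_=np.linalg.lstsq(A,P[:,2],rcond=None);print(len(P),c,np.std(P[:,2]-A@c))
  m=(x>.5)&(x<.6)&(y<-.03)&(y>-.08)&(z<.03);P=W[m]
  A=np.c_[P[:,:2]-[.555,-.057],np.ones(len(P))];c,res,*_=np.linalg.lstsq(A,P[:,2],rcond=None);print('floor',len(P),c)
```

```text
1031 [ 0.0037 -0.0034  0.0838] 0.002022080743900204
floor 99 [ 0.02   -0.0111  0.0205]
```

The lid is flat (slope 0.004, height 0.0838 m), so it is shut. Next I go down in front of the tray front.

Request:
servo_tool:
  rows: "0 0 0 -0.3 0 0.5 0; 0 0 0 -0.7 0 1.4 0; 0 0 0 -1 0 2.4 0; 0 0 0 -1.3 0 3.4 0; 0 0 0 -1.3 0 4.4 0; 0 0 0 -1.3 0 5.2 0; 0 0 0 -1.3 0 5.7 0; 0 0 0 -1.4 0 5.76 0; 0 0 0 -1.6 0 5.76 0; 0 0 0 -1.8 0 5.76 0; 0 0 0 -2 0 5.76 0; 0 0 0 -2.2 0 5.76 0; 0 0 0 -2.4 0 5.76 0; 0 0 0 -2.6 0 5.76 0; 0 0 0 -2.8 0 5.76 0"

```text
time_s: 11.05
eef_pos: [0.4705, -0.0365, 0.062]
eef_rot: [-0.138, -3.138, -0.0]
force: [0.9, -0.4, 0.5]
opening: -0.0
```

Request:
servo_tool:
  rows: "0 0 0 -0.1 0 0 0; 0 0 0 -0.2 0 0 0; 0 0 0 -0.35 0 0 0; 0 0 0 -0.5 0 0 0; 0 0 0 -0.7 0 0 0; 0 0 0 -0.95 0 0 0; 0 0 0 -1.2 0 0 0; 0 0 0 -1.45 0 0 0; 0 0 0 -1.7 0 0 0; 0 0 0 -1.95 0 0 0; 0 0 0 -2.2 0 0 0; 0 0 0 -2.45 0 0 0; 0 0 0 -2.7 0 0 0; 0 0 0 -2.95 0 0 0; 0 0 0 -3.2 0 0 0; 0 0 0 -3.45 0 0 0; 0 0 0 -3.65 0 0 0; 0 0 0 -3.8 0 0 0; 0 0 0 -3.9 0 0 0; 0 0 0 -3.95 0 0 0"

```text
time_s: 13.55
eef_pos: [0.569, -0.0451, 0.0623]
eef_rot: [0.138, 3.138, 0.0]
force: [-2.4, -0.2, -0.4]
opening: 0.004
```

Run:
```python
from plan import *
np.set_printoptions(precision=4,suppress=True)
im,d=shot('side','s4')
cv2.imwrite('pics/c6.png',cv2.resize(im[140:295,295:450,::-1],(600,600)))
W=world('side',d).reshape(-1,3);x,y,z=W.T
m=(abs(z-.086)<.003)&(x>.54)&(x<.61)&(y<-.1)&(y>-.27);P=W[m]
print(np.polyfit(P[:,1],P[:,0],1),P.min(0),P.max(0),state()['eef_pos'])
```

```text
[0.1015 0.597 ] [ 0.5595 -0.2659  0.083 ] [ 0.61   -0.1006  0.0889] [ 0.5691 -0.0452  0.0623]
```

View pics/c6.png

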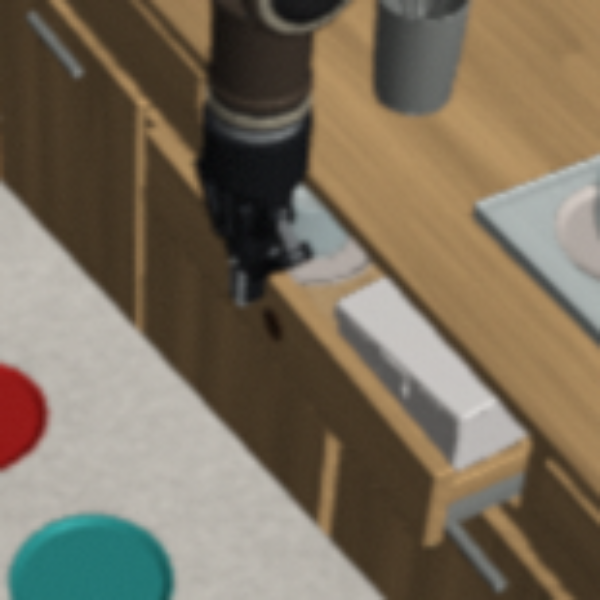

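The tray is about 60 mm from home and the cup and caddy are fine. Part of the gripper at (300,255) juts forward, so I check it against the countertop edge.

Run:
```python
from plan import *
np.set_printoptions(precision=3,suppress=True)
for f,t in (('s3',[.401,-.03,.206]),('s4',[.5691,-.0452,.0623])):
  W=world('side',np.load(f'pics/{f}.npz')['d'])
  im=np.load(f'pics/{f}.npz')['im']
  P=W.reshape(-1,3)-t
  dark=im.reshape(-1,3).max(1)<75
  m=(abs(P[:,0])<.08)&(abs(P[:,1])<.08)&dark
  for z in np.arange(0,.13,.01):
    q=P[m&(abs(P[:,2]-z)<.005)]
    if len(q): print(f,round(z,2),len(q),np.percentile(q,[2,98],axis=0)[:,:2].ravel())
```

```text
s3 0.0 2 [ 0.004 -0.006  0.01  -0.006]
s3 0.01 13 [-0.012 -0.013  0.003 -0.002]
s3 0.02 19 [-0.012 -0.015  0.004  0.001]
s3 0.03 14 [-0.013 -0.015  0.003 -0.001]
s3 0.04 11 [-0.014 -0.021  0.002  0.008]
s3 0.05 41 [-0.016 -0.031  0.003  0.029]
s3 0.06 36 [-0.017 -0.041  0.003  0.037]
s3 0.07 63 [-0.019 -0.05   0.003  0.045]
s3 0.08 47 [-0.02  -0.059 -0.002  0.045]
s3 0.09 91 [-0.02  -0.062  0.004  0.013]
s3 0.1 57 [-0.022 -0.057  0.014  0.014]
s3 0.11 52 [-0.022 -0.042  0.001 -0.002]
s3 0.12 40 [-0.016 -0.041  0.004 -0.021]
s4 0.0 50 [ 0.003 -0.079  0.017  0.074]
s4 0.01 66 [-0.012 -0.077  0.018  0.076]
s4 0.02 28 [-0.01  -0.077  0.01   0.008]
s4 0.03 13 [-0.013 -0.014  0.003  0.008]
s4 0.04 19 [-0.013 -0.074  0.078  0.011]
s4 0.05 65 [-0.014 -0.063  0.078  0.03 ]
s4 0.06 37 [-0.017 -0.038  0.008  0.041]
s4 0.07 48 [-0.018 -0.044 -0.002  0.049]
s4 0.08 57 [-0.019 -0.052 -0.003  0.053]
s4 0.09 69 [-0.018 -0.061  0.003  0.046]
s4 0.1 51 [-0.022 -0.058  0.001  0.019]
s4 0.11 42 [-0.022 -0.042  0.004 -0.002]
s4 0.12 27 [-0.015 -0.042  0.004 -0.021]
```

The linkage spreads sideways (±50 mm in y) and only 2–5 mm past the fingers in x. I back off slightly, raise 8 mm so it stays above the countertop edge, then push on gently.

Request:
servo_tool:
  rows: "0 0 0 0.2 0 0 0; 0 0 0 0.2 0 -0.2 0; 0 0 0 0.2 0 -0.34 0; 0 0 0 0.1 0 -0.34 0; 0 0 0 0 0 -0.34 0; 0 0 0 -0.1 0 -0.34 0; 0 0 0 -0.25 0 -0.34 0; 0 0 0 -0.45 0 -0.34 0; 0 0 0 -0.65 0 -0.34 0; 0 0 0 -0.85 0 -0.34 0; 0 0 0 -1.05 0 -0.34 0; 0 0 0 -1.25 0 -0.34 0; 0 0 0 -1.45 0 -0.34 0; 0 0 0 -1.6 0 -0.34 0; 0 0 0 -1.75 0 -0.34 0; 0 0 0 -1.87 0 -0.34 0; 0 0 0 -1.95 0 -0.34 0; 0 0 0 -2 0 -0.34 0; 0 0 0 -2.05 0 -0.34 0; 0 0 0 -2.1 0 -0.34 0"

```text
time_s: 16.1
eef_pos: [0.621, -0.0497, 0.0706]
eef_rot: [0.138, 3.138, 0.0]
force: [-2.0, -0.2, -1.1]
opening: 0.002
```

Request:
servo_tool:
  rows: "0 0 0 -0.05 0 0 0; 0 0 0 -0.1 0 0 0; 0 0 0 -0.15 0 0 0; 0 0 0 -0.2 0 0 0; 0 0 0 -0.25 0 0 0; 0 0 0 -0.28 0 0 0; 0 0 0 -0.28 0 0 0"

```text
time_s: 16.98
eef_pos: [0.6282, -0.0504, 0.0706]
eef_rot: [0.138, 3.138, -0.0]
force: [-0.8, 0.2, 0.1]
opening: -0.0
```

Run:
```python
from plan import *
im,d=shot('side','s5')
cv2.imwrite('pics/c7.png',cv2.resize(im[140:295,295:450,::-1],(600,600)))
print(state()['eef_pos'],state()['force'])
```

```text
[ 0.62817262 -0.05036062  0.07060697] [-1.24546263  0.57247568 -1.37676407]
```

View pics/c7.png

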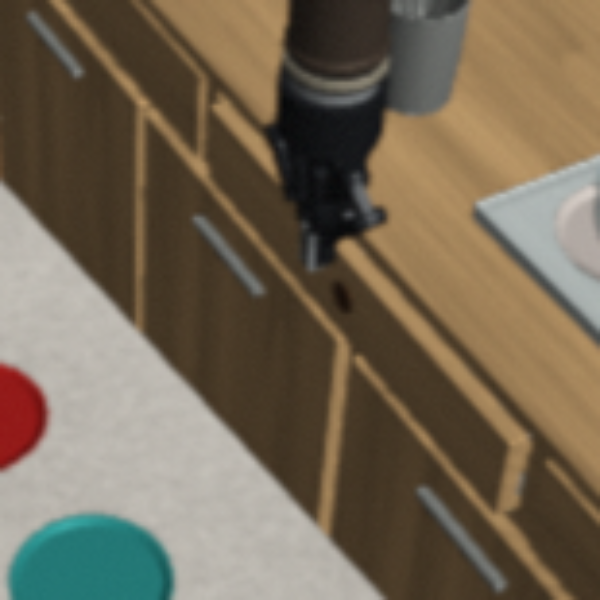

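The front's top edge is still visible at (430,340), so the tray is not home yet. I keep pushing in small steps.

Request:
servo_tool:
  rows: "0 0 0 -0.04 0 0 0; 0 0 0 -0.08 0 0 0; 0 0 0 -0.12 0 0 0; 0 0 0 -0.16 0 0 0; 0 0 0 -0.2 0 0 0; 0 0 0 -0.24 0 0 0; 0 0 0 -0.24 0 0 0"

```text
time_s: 17.9
eef_pos: [0.6316, -0.0508, 0.07]
eef_rot: [-0.138, -3.133, -0.0]
force: [-6.7, -0.5, 3.4]
opening: -0.002
```

Request:
servo_tool:
  rows: "0 0 0 -0.04 0 0 0; 0 0 0 -0.08 0 0 0; 0 0 0 -0.12 0 0 0; 0 0 0 -0.16 0 0 0; 0 0 0 -0.2 0 0 0; 0 0 0 -0.2 0 0 0"

```text
time_s: 18.65
eef_pos: [0.6311, -0.0505, 0.0684]
eef_rot: [-0.137, -3.121, -0.002]
force: [-17.0, 1.4, 6.8]
opening: 0.002
```

Force is up to 17 N at TCP x = 0.631. I need to know whether that is the tray's stop or the gripper against the countertop.

Request:
servo_tool:
  rows: "0 0 0 0.3 0 0 0; 0 0 0 0.8 0 0 0; 0 0 0 1.8 0 -0.2 0; 0 0 0 3 0 -1 0; 0 0 0 4.5 0 -2 0; 0 0 0 6 0.5 -3 0; 0 0 0 7 1 -4 0; 0 0 0 8 2 -4.5 0; 0 0 0 8.5 3 -4.5 0; 0 0 0 8.5 3 -4.5 0"

```text
time_s: 19.9
eef_pos: [0.4338, 0.043, 0.1838]
eef_rot: [0.134, 3.136, 0.0]
force: [0.6, -1.2, -0.1]
opening: 0.001
```

Run:
```python
from plan import *
np.set_printoptions(precision=4,suppress=True)
im,d=shot('side','s6');a,dt=shot('top','t6')
o=np.hstack([cv2.resize(im[140:295,295:450],(400,400)),cv2.resize(a[60:220,270:430],(400,400))])
cv2.imwrite('pics/c8.png',o[:,:,::-1])
print(state()['eef_pos'],state()['force'])
for n,D in (('side',d),('top',dt)):
  W=world(n,D).reshape(-1,3);x,y,z=W.T
  C=np.array([.095,1])
  u=x-.095*y  # depth coordinate
  for lab,lo,hi in (('front bay',-.22,.1),('left fixed',.16,.3),('right fixed',-.42,-.29)):
    for z0,z1 in ((.02,.05),(.05,.08),(.08,.092),(.1,.114),(.112,.12)):
      m=(z>z0)&(z<z1)&(y>lo)&(y<hi)&(u>.58)&(u<.72)
      if m.sum()>5: print(n,lab,z0,m.sum(),np.percentile(u[m],[1,5,50]))
```

```text
[0.4345 0.0418 0.1835] [ 0.0647 -0.0862  0.3282]
side front bay 0.02 494 [0.6445 0.6456 0.648 ]
side front bay 0.05 530 [0.6446 0.6456 0.6481]
side front bay 0.08 425 [0.6452 0.6467 0.6522]
side front bay 0.1 591 [0.6479 0.6491 0.662 ]
side front bay 0.112 1887 [0.6491 0.6518 0.6836]
side left fixed 0.02 153 [0.6461 0.6471 0.6498]
side left fixed 0.05 157 [0.646  0.6469 0.6495]
side left fixed 0.08 69 [0.6473 0.6475 0.6497]
side left fixed 0.1 174 [0.646  0.6475 0.6603]
side left fixed 0.112 564 [0.6473 0.6504 0.6822]
side right fixed 0.02 301 [0.6488 0.6494 0.6514]
side right fixed 0.05 314 [0.6487 0.6491 0.6514]
side right fixed 0.08 151 [0.6488 0.6495 0.6517]
side right fixed 0.1 317 [0.6493 0.6498 0.6551]
side right fixed 0.112 1195 [0.6504 0.6525 0.6838]
top front bay 0.02 310 [0.6469 0.6473 0.6487]
top front bay 0.05 348 [0.6466 0.647  0.6487]
top front bay 0.08 330 [0.6469 0.6476 0.6513]
top front bay 0.1 682 [0.6496 0.6506 0.6758]
top front bay 0.112 2362 [0.6504 0.6531 0.685 ]
top left fixed 0.02 134 [0.6487 0.6491 0.6505]
top left fixed 0.05 148 [0.6488 0.6493 0.6504]
top left fixed 0.08 73 [0.6482 0.6491 0.6505]
top left fixed 0.1 299 [0.6493 0.6501 0.6738]
top left fixed 0.112 1042 [0.6499 0.6527 0.684 ]
top right fixed 0.02 129 [0.6503 0.6507 0.652 ]
top right fixed 0.05 151 [0.6505 0.6509 0.6521]
top right fixed 0.08 61 [0.6503 0.6509 0.6522]
top right fixed 0.1 276 [0.651  0.6513 0.6756]
top right fixed 0.112 956 [0.6512 0.6534 0.6851]
```

View pics/c8.png

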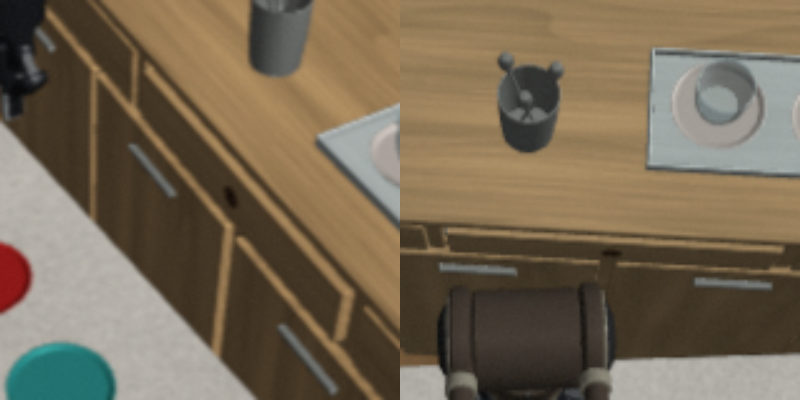

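The gripper is clear. The bay front is at depth 0.648, while the fixed fronts either side interpolate to about 0.6505, so the tray still stands about 2.5 mm proud. The linkage evidently met the countertop edge. I'll push again with the tool tilted so that the tips lead.

Run:
```python
from plan import *
rel([.56,-.04,.12]);rel([.60,-.045,.052]);rel([.645,-.049,.052])
```

```text
[0.56, -0.04, 0.12] shift [-5.28 -2.82  2.56] xt [-0.996  0.087 -0.002] zt [ 0.002 -0.001 -1.   ]
[0.6, -0.045, 0.052] shift [-6.88 -2.88  5.28] xt [-0.996  0.087 -0.002] zt [ 0.002 -0.001 -1.   ]
[0.645, -0.049, 0.052] shift [-8.69 -2.89  5.28] xt [-0.996  0.087 -0.002] zt [ 0.002 -0.001 -1.   ]
```

Request:
servo_tool:
  rows: "0 -3 0 -0.5 -0.3 0.2 0; 0 -7 0 -1.5 -0.8 0.6 0; 0 -11 0 -2.5 -1.4 1.2 0; 0 -15 0 -3.5 -2 1.8 0; 0 -19 0 -4.5 -2.5 2.4 0; 0 -22 0 -5.2 -2.85 3 0; 0 -22 0 -5.8 -2.85 3.8 0; 0 -22 0 -6.2 -2.85 4.6 0; 0 -22 0 -6.5 -2.85 5.2 0; 0 -22 0 -6.8 -2.85 5.3 0; 0 -22 0 -7.1 -2.85 5.3 0; 0 -22 0 -7.4 -2.85 5.3 0; 0 -22 0 -7.6 -2.85 5.3 0; 0 -22 0 -7.8 -2.85 5.3 0; 0 -22 0 -7.9 -2.85 5.3 0; 0 -22 0 -8 -2.85 5.3 0; 0 -22 0 -8 -2.85 5.3 0"

```text
time_s: 22.12
eef_pos: [0.6268, -0.0465, 0.0505]
eef_rot: [0.121, 2.755, -0.024]
force: [-0.7, -0.6, -0.3]
opening: -0.001
```

Request:
servo_tool:
  rows: "0 0 0 -0.06 0 0.024 0; 0 0 0 -0.12 0 0.048 0; 0 0 0 -0.18 0 0.073 0; 0 0 0 -0.24 0 0.097 0; 0 0 0 -0.3 0 0.121 0; 0 0 0 -0.36 0 0.145 0; 0 0 0 -0.36 0 0.145 0"

```text
time_s: 23.0
eef_pos: [0.6361, -0.0473, 0.0503]
eef_rot: [0.121, 2.756, -0.023]
force: [-2.0, 0.3, 0.3]
opening: -0.003
```

Request:
servo_tool:
  rows: "0 0 0 -0.04 0 0.016 0; 0 0 0 -0.08 0 0.032 0; 0 0 0 -0.12 0 0.048 0; 0 0 0 -0.16 0 0.065 0; 0 0 0 -0.2 0 0.081 0; 0 0 0 -0.2 0 0.081 0"

```text
time_s: 23.75
eef_pos: [0.6369, -0.0471, 0.0485]
eef_rot: [0.121, 2.766, -0.022]
force: [-12.9, 0.4, 8.0]
opening: 0.002
```

Request:
servo_tool:
  rows: "0 0 0 -0.05 0 0.02 0; 0 0 0 -0.1 0 0.04 0; 0 0 0 -0.12 0 0.048 0; 0 0 0 -0.12 0 0.048 0"

```text
time_s: 24.25
eef_pos: [0.6371, -0.0469, 0.0473]
eef_rot: [0.121, 2.772, -0.021]
force: [-20.5, 1.8, 12.9]
opening: 0.002
```

Run:
```python
from plan import *
im,d=shot('side','s7')
cv2.imwrite('pics/c9.png',cv2.resize(im[140:295,295:450,::-1],(600,600)))
```

```text
(no output)
```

View pics/c9.png

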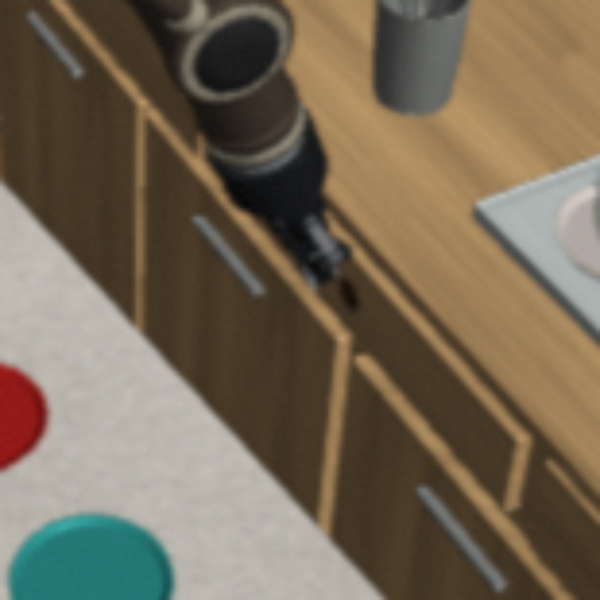

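The fingertips at (315,275) are against the front and nothing touches the countertop. I retreat and measure.

Request:
servo_tool:
  rows: "0 0 0 0.3 0 -0.12 0; 0 0 0 0.8 0 -0.32 0; 0 0 0 1.8 0 -0.72 0; 0 0 0 3 0 -1.5 0; 0 5 0 4.2 0.6 -2.8 0; 0 10 0 5.2 1.2 -4 0; 0 15 0 6 2 -5 0; 0 20 0 6.5 3 -6 0; 0 22 0 7 4 -6.5 0; 0 22 0 7 5 -6.5 0; 0 22 0 7 5 -6.5 0"

```text
time_s: 25.68
eef_pos: [0.4343, 0.0971, 0.1362]
eef_rot: [0.134, 3.136, 0.001]
force: [0.2, -0.6, 0.7]
opening: 0.003
```

Run:
```python
from plan import *
np.set_printoptions(precision=4,suppress=True)
im,d=shot('side','s8');a,dt=shot('top','t8')
cv2.imwrite('pics/c10.png',cv2.resize(im[140:295,295:450,::-1],(600,600)))
cv2.imwrite('pics/c11.png',cv2.resize(a[130:190,270:430,::-1],(800,300)))
print(state()['eef_pos'],state()['force'])
for n,D in (('side',d),('top',dt)):
  W=world(n,D).reshape(-1,3);x,y,z=W.T
  u=x-.095*y
  def face(lo,hi):
    m=(z>.02)&(z<.078)&(y>lo)&(y<hi)&(u>.63)&(u<.67); return np.median(y[m]),np.median(u[m]),m.sum()
  L=face(.16,.3);R=face(-.42,-.29);B=face(-.22,.1)
  print(n,L,R,B,'proud',np.interp(B[0],[R[0],L[0]],[R[1],L[1]])-B[1])
```

```text
[0.4337 0.0958 0.1357] [ 0.7427 -0.4785  0.4234]
side (np.float64(0.22569379441865844), np.float64(0.6495722177446345), np.int64(303)) (np.float64(-0.35984026968908356), np.float64(0.6513519405947826), np.int64(594)) (np.float64(-0.07682113251058036), np.float64(0.6504783718612948), np.int64(987)) proud 1.3335902741551386e-05
top (np.float64(0.22977505992542901), np.float64(0.6503422981206246), np.int64(285)) (np.float64(-0.35140859937791336), np.float64(0.652206207574046), np.int64(265)) (np.float64(-0.060137174036221264), np.float64(0.6512337600403469), np.int64(648)) proud 3.831328110037724e-05
```

View pics/c10.png

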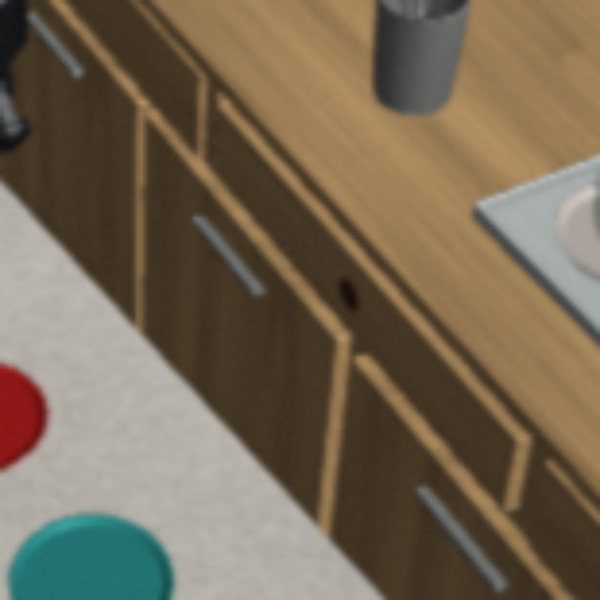

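View pics/c11.png

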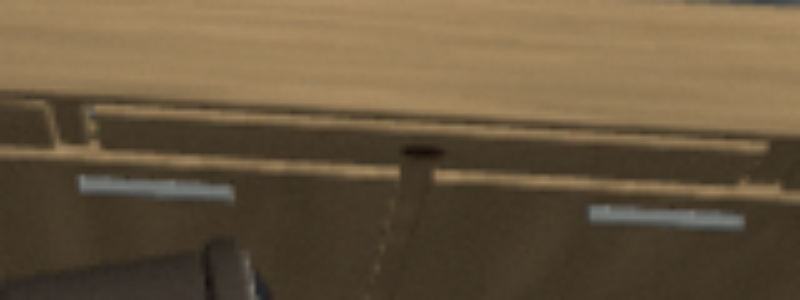

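The front is flush to 0.04 mm in both cameras, and the gripper is clear and unloaded. I hand in.

```bash
python3 -c "
from cell import *
print(finish_job())"
```

```text
the job is handed in; nothing more can be done
None
```

I shut the caddy's lid with closed fingertips first, then pushed the tray home by its front. The job was handed in at about 26 s, with the gripper clear of everything.

- **Lid:** it stopped moving under a 12.6 N press. After I lifted off, its upper face lay flat (slope 0.004) at 0.0838 m, against 0.084 m expected for shut.
- **Tray:** the first push stalled at 17 N with the front still about 2.5 mm proud, most likely because the gripper's linkage met the countertop edge. I backed off, tilted the tool so that the tips led, and pushed to the stop at 20.5 N. The front then measured flush with the fixed fronts to within 0.04 mm in both cameras.
- **Countertop:** I saw no change in the spoon holder and serving tray in the pictures, but did not measure them again.
- **Cup:** it looked upright on its saucer, with the saucer unmoved, just before the push. Midway through the push the gripper partly hid the cup, but nothing looked amiss. It is now under the counter, so I could not check it at the end. I pushed at no more than about 50 mm/s, and apart from the two end contacts the push force read about 2 N.

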